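# Check bored carving blocks with the plug gauge

### The arm

A 6-joint arm with a two-finger parallel gripper is mounted at the origin on the work surface. World frame = base frame: x ahead of the robot, y to its left, z up, the work surface at z = 0. Lengths are in m, angles in rad, forces in N, time in s.
With the tool pointing down it reaches from about 0.275 to 0.775 m from the base axis. Payload 14.6 kg.
Tool frame: the origin (TCP) lies midway between the tips of the shut fingers; the grasp point (between the pads) lies behind it (r.hold_point_z is the y of the grasp point in the tool frame, in m); y points along the fingers, x is the direction in which the jaws open and shut, and the axes are right-handed (so a half turn about y gives the same grasp; the last joint's range is limited). The gripper opens to 85 mm and grips with 20 to 120 N. Pads are 22 mm wide; open, the fingers measure 114 mm over their backs; the gripper's body (76 mm by 85 mm) begins 54 mm behind the grasp point. The pads swing forward as they close: fully open they stand 13 mm farther back than shut.
Start: joints at [0.995, 0.263, -0.048, 1.259, 0, 1.415], TCP at [0.214, 0.479, 0.231] pointing down, gripper open.
Joint ranges: [-2.65, 2.65], [-0.89, 1.7], [-1.18, 1.37], [-2.13, 2.11], [-1.35, 1.29], [-3.14, 3.14]. Speed limits (rad/s): [1.89, 1.89, 2.57, 2.79, 3.14, 3.14].

### API

Orientations are given as a rotation vector (axis times angle).
In Python, from rig import r gives the robot as it stands.
- The arm moves only by the tool send_rows, never from a script. Its arguments are lists of equal length, an entry for each row: "dp": the shift along the world's x, y, z in m, a list of three; "rotation": the turn, a rotation vector about the world's x, y, z in units of 10 degrees (1.0 is 10 degrees), a list of three; "grip": the closure, from 0 (fully open) to 1 (shut). In form: {"dp": [[tx, ty, tz], ...], "rotation": [[wx, wy, wz], ...], "grip": [grip, ...]}. A call has 1 to 8 rows; each row is the pose to reach, as a shift and turn from the pose measured when the call began; what a row does not reach only later rows make up. A row lasts 1/8 s, in which the tool goes at most 62.5 mm and 10.7 degrees, less where a joint would pass 70% of its speed; a pose out of reach is approached as far as the arm can. A call with a gripper value outside its range is refused whole. The fingers move at their own pace and stop on an object; "force" is the grip in N (left out, the last holds). Time passes only in rows, so rows that repeat a pose let the fingers close. It gives the time, the measured TCP pose, the force and the opening at its end, in the units of the state.
- r.sense(): the state, without advancing time (a new reading comes with each control period).
- r.read_camera(name): name is "scene" or "top"; returns the picture (420x560x3 uint8, red, green, blue); there is no depth.
- r.camera_model(name): a dict with "fx", "fy", "cx", "cy" (pixels), "R" (3x3) and "t" (3): a world point X has camera coordinates R X + t. Camera axes: x right, y down, z forward; pixel columns grow to the right and rows downward; lengths in m; the calibration is good to about 2 mm. A picture is of the moment at which its call begins. camera_model takes no time and is no camera call.
- r.hand_in(): hands the job in, once; it reports no verdict.
The state is a dict: "time": time; "joints": joint angles; "dq": joint speeds; "effort": joint torques, N m; "tool_pos": TCP position; "tool_rot": TCP orientation; "force": force on the tool from outside, world axes, zero at the start; "ft_torque": the same for the moment, N m; "width": opening from 0.0 (shut) to 1.0 (fully open).
Only numpy, scipy, OpenCV 4.12 (cv2) and the standard library are available. Lean on these libraries where they do the work, as an engineer would, in place of code of your own. Each camera call takes 0.05 s, during which the arm holds its last target. There are 200 camera calls.

### The job

Two wooden blocks with a hole bored through them lie on the carving bench, one bored too small. First test with the plug gauge: lower it right through the hole of the block that it passes and leave it standing upright there, with that block left where it lies. Then put the other bored block, which the gauge cannot enter, flat in the shallow grey tray for re-boring.

Things in the scene. Friction and masses are not known exactly. Their poses are not given: they have to be found in the camera images.
- gauge_center (a point): Plug gauge: a loose plain round rod, 28 mm in diameter, 120 mm tall, upright on the mat, 150 g; lower 55 mm steel, upper 65 mm light wood handle, brass band between, foot chamfered 2 mm. The point is its centre, 60 mm above its foot; z up to the handle. Right through a block, its foot stands on the mat and its centre is 43 mm above the block's; best gripped 25 mm above its centre.
- wide_block_center (a point): Loose block of plain brown wood, flat on the mat, 86 (its x) by 58 (its y) by 34 mm tall, 75 g, with one upright round hole right through its middle, 40 mm in diameter, so that the 28 mm gauge passes, 2 mm chamfer at the mouth. The point is the block's centre, on the hole's axis, 17 mm above its underside; z up. Turned up to 40 degrees either way from x ahead; gripped across its 58 mm width.
- narrow_block_center (a point): Loose block of plain brown wood, flat on the mat, 86 (its x) by 58 (its y) by 34 mm tall, 75 g, with one upright round hole right through its middle, 18 mm in diameter, so that the 28 mm gauge cannot enter, 2 mm chamfer at the mouth. The point is the block's centre, on the hole's axis, 17 mm above its underside; z up. Turned up to 40 degrees either way from x ahead; gripped across its 58 mm width.
- tray: Shallow open grey plastic tray, fixed on the table left of the mat, 170 mm (x) by 150 mm (y) outside, walls 5 mm thick and 28 mm high, floor 5 mm thick. The origin is the centre of its underside, on the table top (z = 0), z up. The green cutting mat under the blocks and gauge is 3 mm thick.
There are look-alikes about, which are no part of the job. What is shaped like the part that bears narrow_block_center but orange is not meant.

How it is judged:
By the outcome, as a careful person would: the job done as asked, in the order asked, and still so for the second after the job is handed in, with the robot touching nothing.
It also fails if it takes over 69 s, if anything falls off the work surface, if the arm or the gripper's body presses on something with over 40 N, if the wrist force passes 120 N, or if a joint passes its speed limit or range.

## Working session

There is one attempt and no reset: what is moved stays moved. The work goes in short steps, Python scripts to look and compute and a tool call to move; the robot and the scene stay as the last step left them, time stands still between calls to the robot, and variables do not carry over. Pictures are saved under pics/ and viewed, about 8 in all and at most 12, crops included, and the job is handed in when it is done.

Besides the shell and the picture viewer there is one more tool, called after "Call:" as name(argument=value, ...) on one line, values as JSON. send_rows: Moves the arm, as the interface text tells. Its arguments: {"type":"object","properties":{"dp":{"type":"array"},"rotation":{"type":"array"},"grip":{"type":"array"},"force":{"type":"number"}},"required":["dp","rotation","grip"]}

```bash
mkdir -p pics; ls; python3 - <<'E'
from rig import r
import cv2
print(r.sense(), r.hold_point_z)
for n in("scene","top"):
    im=r.read_camera(n); cv2.imwrite(f"pics/{n}0.png",im[:,:,::-1]); print(n,r.camera_model(n))
E
```

```text
pics
{'time': 0.0, 'joints': array([ 9.94710564e-01,  2.63507851e-01, -4.89367425e-02,  1.25939123e+00,
        1.33828613e-05,  1.41553170e+00]), 'dq': array([-0.00104725,  0.00017457, -0.00211069, -0.00072125,  0.00035927,
        0.0004607 ]), 'effort': array([ 4.37138760e-04, -6.37611294e+01,  3.84571767e+01,  1.36559110e-02,
       -1.64908379e-04, -2.36259677e-05]), 'tool_pos': array([0.21430223, 0.47897209, 0.23083298]), 'tool_rot': array([-1.37980833, -0.89315047,  0.89471983]), 'force': array([-0.08574112, -1.04755152,  0.24136955]), 'ft_torque': array([-0.01649606,  0.0305522 , -0.01423501]), 'width': 0.9991122171895005} -0.0187
scene {'fx': 425.3447305546331, 'fy': 425.3447305546331, 'cx': 273.13386321587694, 'cy': 209.43298033186565, 'R': array([[-0.43245256,  0.9016337 , -0.00643886],
       [ 0.66910108,  0.31611926, -0.67258632],
       [-0.60439105, -0.29516993, -0.73999066]]), 't': array([ 0.23393268, -0.36714401,  1.33228648])}
top {'fx': 514.3937313026431, 'fy': 514.3937313026431, 'cx': 275.49605306594697, 'cy': 212.24384235699083, 'R': array([[ 0.02066656, -0.99978432,  0.00205096],
       [-0.98658518, -0.0207259 , -0.1619263 ],
       [ 0.16193388,  0.00132302, -0.98680072]]), 't': array([0.02720229, 0.625234  , 1.18621677])}
```

View pics/top0.png

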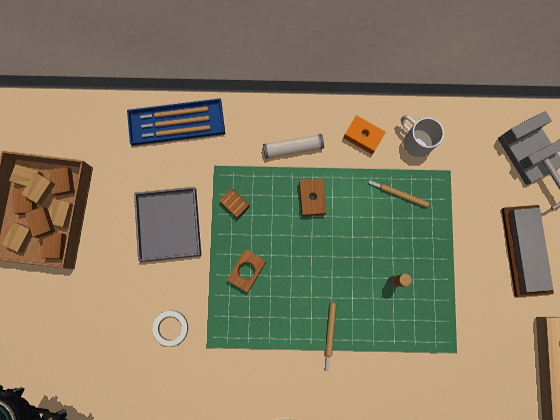

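View pics/scene0.png

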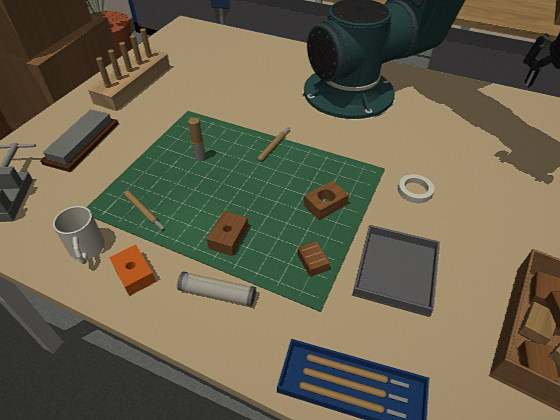

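```bash
cat > h.py <<'E'
import numpy as np,cv2
from rig import r
def ray(n,u,v,z):
    c=r.camera_model(n);R=np.array(c["R"]);C=-R.T@c["t"]
    d=R.T@np.array([(u-c["cx"])/c["fx"],(v-c["cy"])/c["fy"],1]);return C+d*(z-C[2])/d[2]
def proj(n,X):
    c=r.camera_model(n);p=np.array(c["R"])@X+c["t"];return np.array([c["fx"]*p[0]/p[2]+c["cx"],c["fy"]*p[1]/p[2]+c["cy"]])
def brown(im):
    h=cv2.cvtColor(im,cv2.COLOR_RGB2HSV);return h,((h[...,0]<22)&(h[...,1]>90)).astype(np.uint8)
E
python3 - <<'E'
from h import *
im=cv2.imread("pics/top0.png")[:,:,::-1].copy()
h,m=brown(im)
for nm,(x0,y0,x1,y1) in dict(wide=(222,245,272,298),narrow=(290,172,335,225),gauge=(385,265,420,295)).items():
    s=np.zeros_like(m);s[y0:y1,x0:x1]=m[y0:y1,x0:x1]
    if nm!="gauge": s&=(h[...,2]>75)
    else: s&=(h[...,2]>110)
    cs,hi=cv2.findContours(s,cv2.RETR_CCOMP,cv2.CHAIN_APPROX_NONE)
    k=max(range(len(cs)),key=lambda i:cv2.contourArea(cs[i]));c=cs[k]
    z=.123 if nm=="gauge" else .037
    P=np.array([ray("top",*p[0],z)[:2] for p in c]).astype(np.float32)
    print(nm,cv2.minAreaRect(P),cv2.minAreaRect(c))
    for i in range(len(cs)):
        if hi[0][i][3]==k and cv2.contourArea(cs[i])>8: 
            (u,v),q=cv2.minEnclosingCircle(cs[i]);print(" hole",u,v,q,ray("top",u,v,z)[:2])
t=im.copy()
print("tray",[ray("top",u,v,.028)[:2].round(3) for u,v in((135,189),(199,188),(201,257),(137,262))])
a=cv2.resize(im[160:305,215:425],None,fx=3.7,fy=3.7,interpolation=cv2.INTER_CUBIC);cv2.imwrite("pics/crop.png",a[:,:,::-1])
sc=cv2.imread("pics/scene0.png")
h=brown(sc[:,:,::-1].copy())[0]
print("scene gauge top cols by row",[(v,[u for u in range(180,215) if h[v,u,0]<25 and h[v,u,1]>90 and h[v,u,2]>60]) for v in(117,119,121,125,130)])
E
```

```text
wide ((0.4851192235946655, 0.10774052888154984), (0.05815475806593895, 0.08576361835002899), 60.65003204345703) ((245.941162109375, 270.26470947265625), (24.18130111694336, 36.18620300292969), 30.963756561279297)
 hole 246.0 270.22222900390625 9.276373863220215 [0.48506121 0.10776388]
narrow ((0.6682929396629333, -0.04907694458961487), (0.08667730540037155, 0.057767678052186966), 5.4127116203308105) ((312.40692138671875, 196.38278198242188), (34.87910461425781, 23.6679630279541), 85.2363510131836)
 hole 312.5625 196.375 4.64574670791626 [ 0.66803468 -0.04956296]
gauge ((0.4677286148071289, -0.25097930431365967), (0.024190779775381088, 0.02456478774547577), 1.1870237588882446) ((405.5, 279.5), (11.0, 11.0), 90.0)
tray [array([0.679, 0.388]), array([0.685, 0.23 ]), array([0.515, 0.218]), array([0.5  , 0.372])]
scene gauge top cols by row [(117, []), (119, [189, 190, 191, 192, 193, 194, 195, 196, 197, 198]), (121, [188, 189, 190, 191, 192, 193, 194, 195, 196, 197, 198]), (125, [189, 190, 191, 192, 193, 194, 195, 196, 197, 198]), (130, [190, 191, 192, 193, 194, 195, 196, 197, 198])]
```

View pics/crop.png

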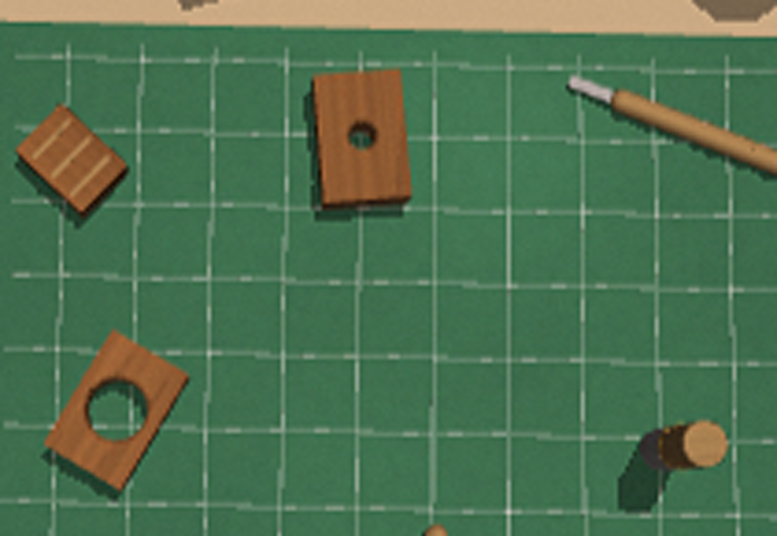

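```bash
python3 - <<'E'
from h import *
from scipy.spatial.transform import Rotation as T
s=r.sense();print(T.from_rotvec(s["tool_rot"]).as_matrix().round(3))
im=cv2.imread("pics/top0.png");h=cv2.cvtColor(im,cv2.COLOR_BGR2HSV)
m=np.zeros(h.shape[:2],np.uint8);m[180:270,125:206]=(h[180:270,125:206,1]<70)
cs,_=cv2.findContours(m,0,1);c=max(cs,key=cv2.contourArea)
P=np.array([ray("top",*p[0],.028)[:2] for p in c],np.float32);print(cv2.minAreaRect(P))
g=np.array([.467,-.2515])
for z in(.003,.123):print("scene",proj("scene",[*g,z]),"top",proj("top",[*g,z]))
E
```

```text
[[ 0.409 -0.001 -0.913]
 [ 0.913 -0.001  0.409]
 [-0.001 -1.     0.   ]]
((0.595018208026886, 0.30441251397132874), (0.17187368869781494, 0.15357646346092224), 7.087185859680176)
scene [199.2884166  157.80425924] top [393.33238469 281.40975817]
scene [192.62398274 120.1423056 ] top [405.6821245  279.82668729]
```

Call:
send_rows(dp=[[0.253, -0.731, 0], [0.253, -0.731, 0], [0.253, -0.731, 0], [0.253, -0.731, 0], [0.253, -0.731, 0], [0.253, -0.731, 0], [0.253, -0.731, 0], [0.253, -0.731, 0]], rotation=[[0, 0, 0], [0, 0, 0], [0, 0, 0], [0, 0, 0], [0, 0, 0], [0, 0, 0], [0, 0, 0], [0, 0, 0]], grip=[0, 0, 0, 0, 0, 0, 0, 0], force=30)

```text
time: 1.1
tool_pos: [0.376, 0.012, 0.2311]
tool_rot: [-1.38, -0.894, 0.894]
force: [2.1, 0.9, 0.0]
width: 1.002
```

Call:
send_rows(dp=[[0.091, -0.2635, 0], [0.091, -0.2635, 0], [0.091, -0.2635, 0], [0.091, -0.2635, 0], [0.091, -0.2635, 0], [0.091, -0.2635, 0], [0.091, -0.2635, 0], [0.091, -0.2635, 0]], rotation=[[0, 0, 0], [0, 0, 0], [0, 0, 0], [0, 0, 0], [0, 0, 0], [0, 0, 0], [0, 0, 0], [0, 0, 0]], grip=[0, 0, 0, 0, 0, 0, 0, 0])

```text
time: 2.1
tool_pos: [0.4668, -0.2506, 0.2313]
tool_rot: [-1.38, -0.894, 0.895]
force: [-0.1, 0.7, 0.1]
width: 1.002
```

Call:
send_rows(dp=[[0, -0.001, -0.04], [0, -0.001, -0.08], [0, -0.001, -0.12], [0, -0.001, -0.145], [0, -0.001, -0.163], [0, -0.001, -0.163], [0, -0.001, -0.163], [0, -0.001, -0.163]], rotation=[[0, 0, 0], [0, 0, 0], [0, 0, 0], [0, 0, 0], [0, 0, 0], [0, 0, 0], [0, 0, 0], [0, 0, 0]], grip=[0, 0, 0, 0, 0, 0, 0, 0.3])

```text
time: 3.1
tool_pos: [0.4672, -0.2517, 0.0692]
tool_rot: [-1.381, -0.895, 0.895]
force: [0.6, -0.2, -0.9]
width: 0.816
```

```bash
python3 - <<'E'
from h import *
a=r.read_camera("scene")[80:200,140:300];b=r.read_camera("top")[220:340,340:500]
cv2.imwrite("pics/g1.png",cv2.resize(np.vstack([a,b]),None,fx=2.5,fy=2.5,interpolation=cv2.INTER_CUBIC)[:,:,::-1])
E
```

```text
(no output)
```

View pics/g1.png

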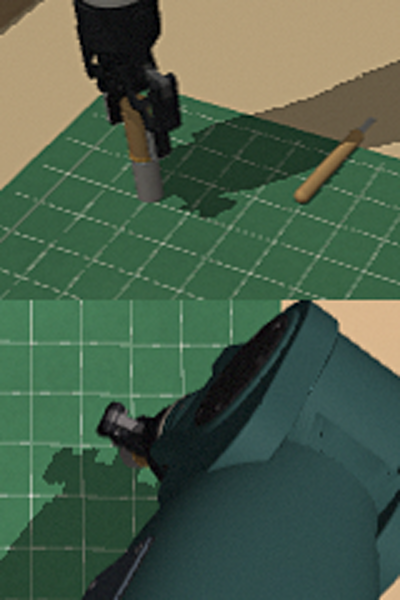

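The gauge stands upright between the fingers (scene crop: foot near (150,195) of the crop). Closing on it.

Call:
send_rows(dp=[[0, 0, 0], [0, 0, 0], [0, 0, 0], [0, 0, 0], [0, 0, 0], [0, 0, 0], [0, 0, 0], [0, 0, 0]], rotation=[[0, 0, 0], [0, 0, 0], [0, 0, 0], [0, 0, 0], [0, 0, 0], [0, 0, 0], [0, 0, 0], [0, 0, 0]], grip=[0.5, 0.6, 0.7, 0.8, 0.8, 0.8, 0.8, 0.8], force=30)

```text
time: 4.2
tool_pos: [0.4671, -0.2517, 0.069]
tool_rot: [-1.381, -0.895, 0.895]
force: [0.3, 1.3, 5.3]
width: 0.324
```

Call:
send_rows(dp=[[0, 0, 0.02], [0, 0, 0.05], [0, 0, 0.08], [0, 0, 0.1], [0, 0, 0.1], [0, 0, 0.1]], rotation=[[0, 0, 0], [0, 0, 0], [0, 0, 0], [0, 0, 0], [0, 0, 0], [0, 0, 0]], grip=[0.8, 0.8, 0.8, 0.8, 0.8, 0.8])

```text
time: 4.95
tool_pos: [0.4667, -0.2515, 0.1679]
tool_rot: [-1.379, -0.894, 0.895]
force: [-0.3, -0.3, -2.3]
width: 0.324
```

Call:
send_rows(dp=[[0.002, 0.04, 0], [0.005, 0.1, 0], [0.008, 0.16, 0], [0.011, 0.22, 0], [0.014, 0.28, 0], [0.017, 0.33, 0], [0.018, 0.36, 0], [0.018, 0.36, 0]], rotation=[[0, 0, 0], [0, 0, 0], [0, 0, 0], [0, 0, 0], [0, 0, 0], [0, 0, 0], [0, 0, 0], [0, 0, 0]], grip=[0.8, 0.8, 0.8, 0.8, 0.8, 0.8, 0.8, 0.8])

```text
time: 5.95
tool_pos: [0.484, 0.1102, 0.1667]
tool_rot: [-1.377, -0.895, 0.898]
force: [-0.1, -0.8, -2.1]
width: 0.317
```

Call:
send_rows(dp=[[0, 0, -0.02], [0, 0, -0.04], [0, 0, -0.05], [0, 0, -0.05]], rotation=[[0, 0, 0], [0, 0, 0], [0, 0, 0], [0, 0, 0]], grip=[0.8, 0.8, 0.8, 0.8])

```text
time: 6.45
tool_pos: [0.4835, 0.1097, 0.1161]
tool_rot: [-1.377, -0.893, 0.899]
force: [1.0, 0.1, -0.9]
width: 0.316
```

```bash
python3 - <<'E'
from h import *
s=r.sense();print(s["tool_pos"],s["width"])
x,y,z=s["tool_pos"];f=z-.066
for n in("scene","top"):
    print(n,"foot pred",proj(n,[x,y,f]),"hole",proj(n,[.485,.108,.037]),"gripped",proj(n,[x,y,f+.055]))
a=r.read_camera("scene")[120:240,260:420];b=r.read_camera("top")[210:330,170:330]
cv2.imwrite("pics/g2.png",cv2.resize(np.vstack([a,b]),None,fx=2.5,fy=2.5,interpolation=cv2.INTER_CUBIC)[:,:,::-1])
E
```

```text
[0.48352447 0.10972719 0.11611437] 0.3164647885676768
scene foot pred [327.23115818 190.74793099] hole [325.80018783 194.94597789] gripped [329.43693597 173.0090978 ]
top foot pred [244.8469618  270.57706728] hole [245.900383   270.24592271] gripped [243.46408812 269.35806324]
```

View pics/g2.png

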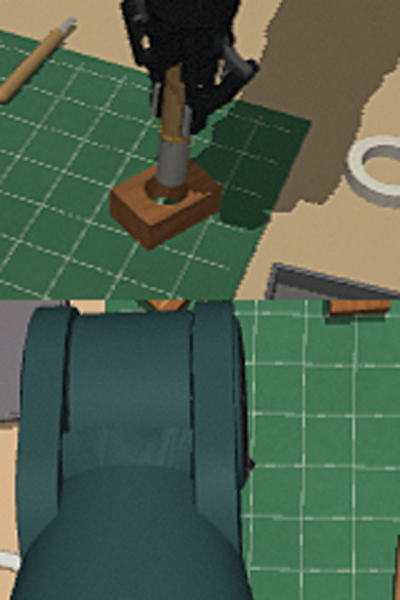

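Call:
send_rows(dp=[[0.002, -0.003, 0], [0.002, -0.003, 0], [0.002, -0.003, -0.01], [0.002, -0.003, -0.017], [0.002, -0.003, -0.022], [0.002, -0.003, -0.022]], rotation=[[0, 0, 0], [0, 0, 0], [0, 0, 0], [0, 0, 0], [0, 0, 0], [0, 0, 0]], grip=[0.8, 0.8, 0.8, 0.8, 0.8, 0.8])

```text
time: 7.3
tool_pos: [0.4859, 0.107, 0.0946]
tool_rot: [-1.377, -0.894, 0.899]
force: [-0.2, 0.2, -0.8]
width: 0.319
```

```bash
python3 - <<'E'
from h import *
s=r.sense();print(s["tool_pos"],s["width"],s["force"],s["ft_torque"])
a=r.read_camera("scene")[140:230,280:380]
cv2.imwrite("pics/g3.png",cv2.resize(a,None,fx=5,fy=5,interpolation=cv2.INTER_CUBIC)[:,:,::-1])
E
```

```text
[0.48592023 0.10699183 0.09464619] 0.3186137123867117 [-0.17276199  0.21876106 -0.7812907 ] [-0.01111254  0.01586986 -0.01110117]
```

View pics/g3.png

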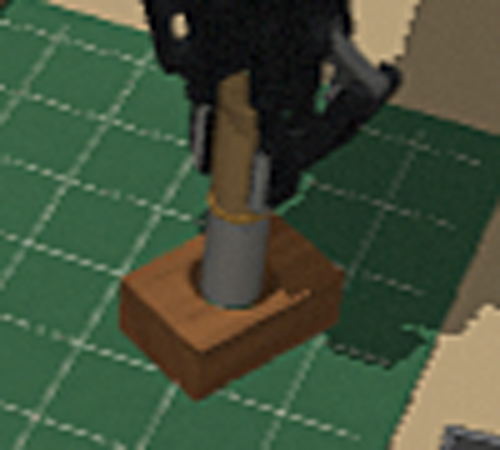

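Call:
send_rows(dp=[[0, -0.0015, 0], [0, -0.0015, -0.008], [0, -0.0015, -0.016], [0, -0.0015, -0.022], [0, -0.0015, -0.0245], [0, -0.0015, -0.0245], [0, -0.0015, -0.0245]], rotation=[[0, 0, 0], [0, 0, 0], [0, 0, 0], [0, 0, 0], [0, 0, 0], [0, 0, 0], [0, 0, 0]], grip=[0.8, 0.8, 0.8, 0.8, 0.8, 0.8, 0.8])

```text
time: 8.22
tool_pos: [0.4863, 0.1055, 0.0706]
tool_rot: [-1.378, -0.895, 0.898]
force: [0.1, -0.2, -1.1]
width: 0.321
```

Call:
send_rows(dp=[[0, 0, -0.001], [0, 0, -0.0015], [0, 0, -0.0015], [0, 0, -0.0015]], rotation=[[0, 0, 0], [0, 0, 0], [0, 0, 0], [0, 0, 0]], grip=[0.8, 0.8, 0.8, 0.8])

```text
time: 8.72
tool_pos: [0.4862, 0.1055, 0.0691]
tool_rot: [-1.378, -0.895, 0.898]
force: [0.4, -0.4, -1.3]
width: 0.319
```

Call:
send_rows(dp=[[0, 0, -0.001], [0, 0, -0.0015], [0, 0, -0.0015], [0, 0, -0.0015]], rotation=[[0, 0, 0], [0, 0, 0], [0, 0, 0], [0, 0, 0]], grip=[0.8, 0.8, 0.8, 0.8])

```text
time: 9.22
tool_pos: [0.4869, 0.1057, 0.0688]
tool_rot: [-1.379, -0.897, 0.897]
force: [-3.7, 0.3, 18.9]
width: 0.32
```

Call:
send_rows(dp=[[-0.0005, 0, 0.0002], [-0.0005, 0, 0.0002], [-0.0005, 0, 0.0002], [-0.0005, 0, 0.0002], [-0.0005, 0, 0.0002], [-0.0005, 0, 0.0002], [-0.0005, 0, 0.0002], [-0.0005, 0, 0.0002]], rotation=[[0, 0, 0], [0, 0, 0], [0, 0, 0], [0, 0, 0], [0, 0, 0], [0, 0, 0], [0, 0, 0], [0, 0, 0]], grip=[0.8, 0.65, 0.6, 0.5, 0.4, 0.2, 0, 0])

```text
time: 10.22
tool_pos: [0.4864, 0.1057, 0.069]
tool_rot: [-1.379, -0.897, 0.897]
force: [-0.2, 0.1, -0.6]
width: 1.002
```

Call:
send_rows(dp=[[0, 0, 0.01], [0, 0, 0.03], [0, 0, 0.06], [0, 0, 0.1], [0, 0, 0.12], [0, 0, 0.12]], rotation=[[0, 0, 0], [0, 0, 0], [0, 0, 0], [0, 0, 0], [0, 0, 0], [0, 0, 0]], grip=[0, 0, 0, 0, 0, 0])

```text
time: 10.98
tool_pos: [0.4872, 0.1057, 0.1908]
tool_rot: [-1.38, -0.899, 0.895]
force: [-0.4, 0.7, 0.0]
width: 0.995
```

Call:
send_rows(dp=[[0.181, -0.155, 0], [0.181, -0.155, 0], [0.181, -0.155, 0], [0.181, -0.155, 0], [0.181, -0.155, 0], [0.181, -0.155, 0], [0.181, -0.155, 0], [0.181, -0.155, 0]], rotation=[[0, 0, 0.6], [0, 0, 1.2], [0, 0, 1.8], [0, 0, 2.4], [0, 0, 2.95], [0, 0, 2.95], [0, 0, 2.95], [0, 0, 2.95]], grip=[0, 0, 0, 0, 0, 0, 0, 0])

```text
time: 11.98
tool_pos: [0.6678, -0.0488, 0.191]
tool_rot: [-1.163, -1.283, 1.278]
force: [0.5, 0.2, 0.1]
width: 1.0
```

```bash
python3 - <<'E'
from h import *
from scipy.spatial.transform import Rotation as T
s=r.sense();R=T.from_rotvec(s["tool_rot"]).as_matrix();print(s["tool_pos"],R.round(3),np.degrees(np.arctan2(R[1,0],R[0,0])))
im=r.read_camera("top");sc=r.read_camera("scene")
cv2.imwrite("pics/m1.png",cv2.resize(np.vstack([sc[140:290,190:390],im[160:310,200:400]]),None,fx=2,fy=2,interpolation=cv2.INTER_CUBIC)[:,:,::-1])
E
```

```text
[ 0.66784507 -0.04883064  0.1909921 ] [[-0.097  0.003 -0.995]
 [ 0.995  0.001 -0.097]
 [ 0.001 -1.    -0.003]] 95.56814530045757
```

View pics/m1.png

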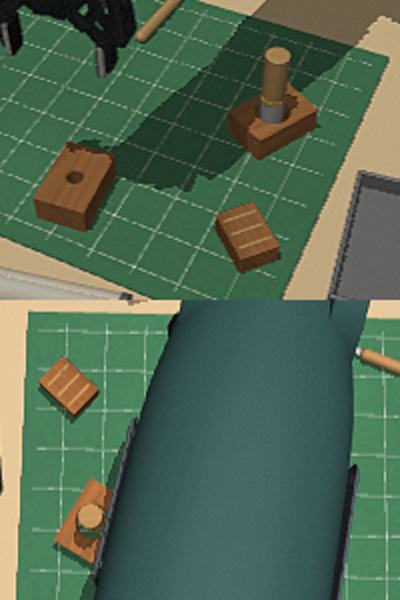

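The gauge stands upright in the wide block (scene crop (275,85)); the gripper is above and the narrow block is undisturbed. Descending.

Call:
send_rows(dp=[[0, 0, -0.04], [0, 0, -0.08], [0, 0, -0.12], [0, 0, -0.15], [0, 0, -0.17], [0, 0, -0.18], [0, 0, -0.186], [0, 0, -0.186]], rotation=[[0, 0, 0], [0, 0, 0], [0, 0, 0], [0, 0, 0], [0, 0, 0], [0, 0, 0], [0, 0, 0], [0, 0, 0]], grip=[0, 0, 0, 0, 0, 0, 0, 0])

```text
time: 13.08
tool_pos: [0.6681, -0.0489, 0.0053]
tool_rot: [-1.163, -1.284, 1.278]
force: [1.0, 0.1, -0.3]
width: 0.998
```

Call:
send_rows(dp=[[0, 0, 0], [0, 0, 0], [0, 0, 0], [0, 0, 0], [0, 0, 0], [0, 0, 0], [0, 0, 0], [0, 0, 0]], rotation=[[0, 0, 0], [0, 0, 0], [0, 0, 0], [0, 0, 0], [0, 0, 0], [0, 0, 0], [0, 0, 0], [0, 0, 0]], grip=[0.1, 0.2, 0.3, 0.4, 0.5, 0.5, 0.5, 0.5], force=35)

```text
time: 14.08
tool_pos: [0.6683, -0.0489, 0.0057]
tool_rot: [-1.164, -1.284, 1.278]
force: [-1.4, 1.0, 5.0]
width: 0.676
```

Call:
send_rows(dp=[[0, 0, 0.02], [0, 0, 0.05], [0, 0, 0.09], [0, 0, 0.12], [0, 0, 0.12], [0, 0, 0.12]], rotation=[[0, 0, 0], [0, 0, 0], [0, 0, 0], [0, 0, 0], [0, 0, 0], [0, 0, 0]], grip=[0.5, 0.5, 0.5, 0.5, 0.5, 0.5])

```text
time: 14.82
tool_pos: [0.6679, -0.0489, 0.1248]
tool_rot: [-1.163, -1.284, 1.278]
force: [0.4, 0.5, -0.7]
width: 0.673
```

Call:
send_rows(dp=[[-0.01, 0.05, 0], [-0.02, 0.11, 0], [-0.035, 0.17, 0], [-0.045, 0.23, 0], [-0.06, 0.29, 0], [-0.07, 0.34, 0], [-0.073, 0.353, 0], [-0.073, 0.353, 0]], rotation=[[0, 0, 0], [0, 0, 0.1], [0, 0, 0.15], [0, 0, 0.15], [0, 0, 0.15], [0, 0, 0.15], [0, 0, 0.15], [0, 0, 0.15]], grip=[0.5, 0.5, 0.5, 0.5, 0.5, 0.5, 0.5, 0.5])

```text
time: 15.82
tool_pos: [0.5944, 0.3042, 0.1237]
tool_rot: [-1.148, -1.302, 1.299]
force: [-0.3, -0.2, -1.8]
width: 0.672
```

```bash
python3 - <<'E'
from h import *
print(r.sense()["tool_pos"])
sc=r.read_camera("scene")
cv2.imwrite("pics/m2.png",cv2.resize(sc[120:330,270:490],None,fx=2.5,fy=2.5,interpolation=cv2.INTER_CUBIC)[:,:,::-1])
E
```

```text
[0.59436077 0.30424434 0.12371381]
```

View pics/m2.png

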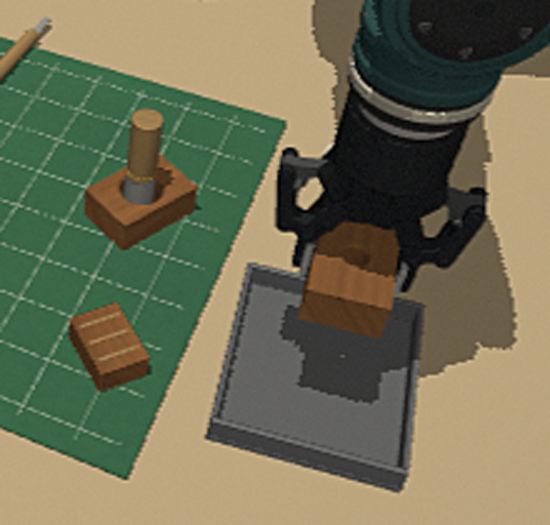

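The narrow block is held level above the tray, and the gauge still stands. Lowering.

Call:
send_rows(dp=[[0, 0, -0.03], [0, 0, -0.06], [0, 0, -0.09], [0, 0, -0.105], [0, 0, -0.112], [0, 0, -0.115], [0, 0, -0.115], [0, 0, -0.115]], rotation=[[0, 0, 0], [0, 0, 0], [0, 0, 0], [0, 0, 0], [0, 0, 0], [0, 0, 0], [0, 0, 0], [0, 0, 0]], grip=[0.5, 0.5, 0.5, 0.5, 0.5, 0.5, 0.5, 0.5])

```text
time: 16.88
tool_pos: [0.5951, 0.3035, 0.0096]
tool_rot: [-1.149, -1.302, 1.298]
force: [0.4, 1.0, -0.8]
width: 0.672
```

Call:
send_rows(dp=[[0, 0, -0.001], [0, 0, -0.0015], [0, 0, -0.0015], [0, 0, -0.0015]], rotation=[[0, 0, 0], [0, 0, 0], [0, 0, 0], [0, 0, 0]], grip=[0.5, 0.5, 0.5, 0.5])

```text
time: 17.38
tool_pos: [0.5951, 0.3035, 0.0081]
tool_rot: [-1.149, -1.302, 1.298]
force: [0.5, 0.4, -0.9]
width: 0.672
```

Call:
send_rows(dp=[[0, 0, 0], [0, 0, 0], [0, 0, 0], [0, 0, 0], [0, 0, 0], [0, 0, 0]], rotation=[[0, 0, 0], [0, 0, 0], [0, 0, 0], [0, 0, 0], [0, 0, 0], [0, 0, 0]], grip=[0.3, 0.2, 0.1, 0.1, 0.1, 0.1])

```text
time: 18.12
tool_pos: [0.5952, 0.3035, 0.0081]
tool_rot: [-1.15, -1.302, 1.298]
force: [-0.5, -0.2, -0.5]
width: 0.9
```

Call:
send_rows(dp=[[0, 0, 0.01], [0, 0, 0.03], [0, 0, 0.06], [0, 0, 0.1], [0, 0, 0.15], [0, 0, 0.2], [0, 0, 0.2], [0, 0, 0.2]], rotation=[[0, 0, 0], [0, 0, 0], [0, 0, 0], [0, 0, 0], [0, 0, 0], [0, 0, 0], [0, 0, 0], [0, 0, 0]], grip=[0.1, 0.1, 0.1, 0.1, 0.1, 0.1, 0.1, 0.1])

```text
time: 19.12
tool_pos: [0.595, 0.3035, 0.208]
tool_rot: [-1.149, -1.302, 1.298]
force: [-0.7, -0.1, -1.6]
width: 0.904
```

```bash
python3 - <<'E'
from h import *
print(r.sense()["tool_pos"])
sc=r.read_camera("scene")
cv2.imwrite("pics/m3.png",cv2.resize(sc[120:330,270:490],None,fx=2.5,fy=2.5,interpolation=cv2.INTER_CUBIC)[:,:,::-1])
E
```

```text
[0.59497632 0.3034635  0.20797276]
```

View pics/m3.png

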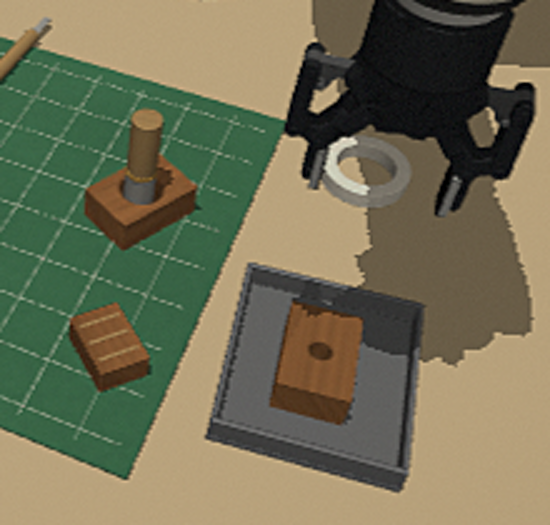

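The narrow block lies flat in the middle of the tray (crop (318,355)). The gauge is upright in the wide block, whose front corner is still at about (319,219) in the full image, against (320,220) before release.

```bash
python3 -c "
from rig import r
print(r.hand_in())"
```

```text
the job is handed in; nothing more can be done
None
```

I did the job in the order asked and handed it in at about 19 s; `hand_in` gives no verdict.

- **Gauge:** I lowered the plug gauge through the 40 mm hole of the wide block and released it. It met the mat with one brief 19 N contact, at the same gripper height as when I picked it up. The last picture shows it upright in that block.
- **Wide block:** its front corner is within about 1 px (2–3 mm) of where it was while the gauge was going in. I only compared it by eye, not with the picture from before the gauge went in.
- **Narrow block:** I gripped it across its width and set it down in the grey tray. The last picture shows it flat and roughly centred there, with the gripper clear above.

No check failed. The only disagreement was an offset of roughly 2–3 mm in y between the gauge and the gripper's centre, which I corrected from close-up views before and during insertion.

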